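Square up a column of slide cases and hold it in the corner

TASK

Build up the column of closed slide cases in the squaring stand: set the taller of the two loose long cases squarely on the case that already stands there and let go of it, then set the flat long case squarely on top of that. Press the flat case firmly but not roughly into the corner so that it lies flush against the end fence and the side fence at the same time, and finish while still holding it pressed there with the gripper (a colleague bands the column while you hold it). Leave everything else on the bench where it stands.

Things in the scene. Friction and masses are not known exactly. Their poses are not given: they have to be found in the camera images.
- stand: Fixed aluminium plate, 150 (x) by 110 (y) by 8 mm, with two steel fences, 104 mm high from the bench, forming an inside corner. Origin: at bench level below the centre of a case lying flush in the corner, whose axes are then along the stand's. x points to the end fence (inner face at x = +50 mm), y to the side fence (inner face at y = +28 mm), z up. Yaw within 0.35 rad of the world axes.
- end_fence: Steel end fence of the stand: an upright 12 mm thick, 44 mm wide (y from -22 to +22 mm) whose inner face, looking to -x of the stand, is at x = +50 mm. Cases drag on the fences and on one another with a friction coefficient of roughly 0.5 to 0.7. Its origin and axes are those of the stand.
- side_fence: Side fence of the stand: two steel uprights 16 mm wide (x from 34 to 50 and -50 to -34 mm), 14 mm thick, inner faces at y = +28 mm. The 68 mm gap between them lets a finger through to the middle of a case's side; a bar closes it only up to 26 mm above the bench. Its origin and axes are those of the stand.
- base_case: Closed white plastic slide case, 100 (x) by 56 (y) by 36 mm high, about 0.3 kg, loose; it already stands on the stand's plate, some 2.5 to 5 mm clear of both fences and nearly square to them. Origin: centre of its underside; z up.
- tall_case: Closed white plastic slide case, 100 (x) by 56 (y) by 42 mm high, about 0.22 kg, loose on the bench: the taller of the two loose long cases. Origin: centre of its underside; x along its length, z up. Either way round is the same.
- flat_case: Closed white plastic slide case, 100 (x) by 56 (y) by 30 mm high, about 0.16 kg, loose on the bench: the flatter of the two loose long cases. Origin: centre of its underside; x along its length, z up. Either way round is the same. On top of the column its underside is 86 mm above the bench, so the fences cover its lower 18 mm.
- small_case: Bystander: small square closed slide case, 56 by 56 by 30 mm high, loose on the bench. Not part of the column. Origin: centre of its underside.
- reagent_bottle: Bystander: small white bottle, 34 mm in diameter, 65 mm high. Origin: centre of its underside.
- amber_bottle: Bystander: small amber bottle, 40 mm in diameter, 75 mm high. Origin: centre of its underside.
- sample_jar: Bystander: low clear jar, 52 mm in diameter, 50 mm high. Origin: centre of its underside.
- timer: Bystander: white bench timer, 55 by 70 by 22 mm high. Origin: centre of its underside.
- tube_rack: Bystander: grey rack with capped tubes, 75 by 160 mm, about 82 mm high. Origin: centre of its underside.
There are look-alikes about, which are no part of the job. What is shaped like the tall_case but pink is not meant.

How it is judged:
On the way, in this order (a step that is already met when the one before it is completed fails the run):
1. the tall case stands squarely on the base case in the stand and has been let go, the flat case still away from the column (horizontal distance between tall_case and base_case below 0.008 m and z of tall_case in the frame of stand between 0.041 and 0.047 m and angle between the x axis of tall_case and the x axis of base_case, either way round below 0.07 rad and angle between tall_case's own z axis and vertical below 0.05 rad and horizontal distance between base_case and stand below 0.012 m and angle between the x axis of base_case and the x axis of stand, either way round below 0.07 rad and z of base_case in the frame of stand between 0.005 and 0.011 m and contact force between the fingers and tall_case below 0.1 N and horizontal distance between flat_case and stand above 0.08 m), for 0.2 s.
2. the flat case lies on the tall case and is pressed against both fences at once (contact force between flat_case and end_fence above 1 N and contact force between flat_case and side_fence above 1 N and x of flat_case in the frame of stand between -0.003 and 0.003 m and y of flat_case in the frame of stand between -0.003 and 0.003 m and z of flat_case in the frame of stand between 0.083 and 0.09 m and angle between the x axis of flat_case and the x axis of stand, either way round below 0.035 rad and angle between flat_case's own z axis and vertical below 0.05 rad and contact force between the fingers and flat_case above 1 N), for 0.3 s.
At the end, for the whole second after the job is handed in: Gripper on the flat case (over 1 N), which pushes on both fences (over 1 N each), within 3 mm and 2 degrees of flush, lying on the tall case; tall case let go, on the base case within 8 mm and 4 degrees; base case on the stand within 12 mm and 4 degrees of the corner position; all at rest (all of step 2 and horizontal distance between tall_case and base_case below 0.008 m and z of tall_case in the frame of stand between 0.041 and 0.047 m and angle between the x axis of tall_case and the x axis of base_case, either way round below 0.07 rad and angle between tall_case's own z axis and vertical below 0.05 rad and horizontal distance between base_case and stand below 0.012 m and angle between the x axis of base_case and the x axis of stand, either way round below 0.07 rad and z of base_case in the frame of stand between 0.005 and 0.011 m and contact force between the fingers and tall_case below 0.1 N and linear speed of each of flat_case, tall_case below 0.02 m/s); the arm keeps its last pose, push and grip.
It fails at once if a bystander was disturbed (moved by over 30 mm) (distance of any of small_case, reagent_bottle, amber_bottle, sample_jar, timer, tube_rack from where it was at the start of the episode above 0.03 m).
It fails at once if the flat case was rammed into a fence (over 60 N) (contact force between flat_case and end_fence above 60 N or contact force between flat_case and side_fence above 60 N).
It also fails if it takes over 72 s, if anything falls off the work surface, if the arm or the gripper's body presses on something with over 40 N, if the wrist force passes 120 N, or if a joint passes its speed limit or range.

ROBOT

A 7-joint arm with a two-finger parallel gripper is mounted at the origin on the work surface. World frame = base frame: x ahead of the robot, y to its left, z up, the work surface at z = 0. Lengths are in m, angles in rad, forces in N, time in s.
With the tool pointing down it reaches from about 0.35 to 0.9 m from the base axis. Payload 8.1 kg.
Tool frame: the origin (TCP) lies on the centre line of the jaws, within the pads' length; the fingertips stand 19 mm ahead of it and the grasp point (between the pads) is the TCP (arm.tip_reach is the distance from the TCP to the fingertips, in m); z points along the fingers, y is the line along which they close (so a half turn about z gives the same grasp; the last joint's range is limited). The gripper opens to 92 mm and grips with 3 to 60 N. Pads are 19 mm wide; open, the fingers measure 130 mm over their backs; the gripper's body (75 mm by 190 mm) begins 47 mm behind the grasp point.
Start: joints at [-1.398, 0.434, 0.025, 1.573, -0.012, 1.134, -0.075], TCP at [0.17, 0.601, 0.246] pointing down, gripper open.
Joint ranges: [-2.62, 2.62], [-0.44, 2.09], [-1.27, 1.32], [0.08, 2.57], [-1.32, 4.46], [0.12, 2], [-2.74, 2.74]. Speed limits (rad/s): [2.22, 2.22, 3.01, 3.01, 3.14, 3.14, 3.14].

INTERFACE

Orientations are given as a rotation vector (axis times angle).
In Python, from cell import arm gives the robot as it stands.
- The arm moves only by the tool arm_command, never from a script. Its argument "targets" is a list that holds one entry, the list of rows, each a list of 6 numbers: the shift along the tool's x, y, z in m, then the turn, a rotation vector about the tool's x, y, z in rad. A call has 1 to 10 rows; each row shifts and turns the commanded pose from where the row before left it, along the tool's axes as they then stand; what a row does not reach is not made up. A row lasts 1/8 s, in which the tool goes at most 62.5 mm and 10.7 degrees, less where a joint would pass 70% of its speed; a pose out of reach is approached as far as the arm can. A call with a gripper value outside its range is refused whole. "jaw" is the finger opening in m, from 0 to 0.0918, set as the call begins (left out, the last holds). The fingers move at their own pace and stop on an object; "newtons" is the grip in N (left out, the last holds). Time passes only in rows, so rows that do not move let the fingers close. It gives the time, the measured TCP pose, the force, the opening and the grip force at its end, in the units of the state.
- arm.observe(): the state, without advancing time (a new reading comes with each control period).
- arm.get_image(name): name is "scene" or "side" or "wrist"; returns a dict with "pixels" (420x560x3 uint8, red, green, blue), "z_map" (420x560 float32, m along the optical axis (not along the pixel's ray), 0 where there is no reading), "fx", "fy", "cx", "cy" (pixels), "xyz" and "rotation" of the camera in the world; the wrist camera has in their place "T_tool_cam" (4x4, takes a point from camera to tool coordinates, whose origin is the TCP and whose axes are the flange's). Camera axes: x right, y down, z forward; pixel columns grow to the right and rows downward; lengths in m; the calibration is good to about 2 mm. A picture is of the moment at which its call begins: read the wrist's pose just before it.
- arm.sign_off(): hands the job in; it is judged then, once.
The state is a dict: "clock": time; "joints": joint angles; "dq": joint speeds; "joint_efforts": joint torques, N m; "position": TCP position; "ee_rot": TCP orientation; "force": force on the tool from outside, world axes, zero at the start; "ft_torque": the same for the moment, N m; "width": opening from 0.0 (shut) to 1.0 (fully open); "gripper_force": force on a finger pad.
Only numpy, scipy, OpenCV 4.12 (cv2) and the standard library are available. Lean on these libraries where they do the work, as an engineer would, in place of code of your own. Each camera call takes 0.05 s, during which the arm holds its last target. There are 200 camera calls.

## Working session

There is one attempt and no reset: what is moved stays moved. The work goes in short steps, Python scripts to look and compute and a tool call to move; the robot and the scene stay as the last step left them, time stands still between calls to the robot, and variables do not carry over. Pictures are saved under pics/ and viewed, at most 10 in all, crops included, and the job is handed in when it is done.

Besides the shell and the picture viewer there is one more tool, called after "Request:" as name([rows], argument=value, ...), one row to a line, values as JSON. arm_command: Moves the arm, as the interface text tells. Its arguments: {"type":"object","properties":{"targets":{"type":"array","items":{"type":"array","items":{"type":"array","items":{"type":"number"}}}},"jaw":{"type":"number"},"newtons":{"type":"number"}},"required":["targets"]}

```bash
ls; mkdir -p pics
cat > h.py <<'E'
import numpy as np, cv2
from scipy.spatial.transform import Rotation as R
from cell import arm
def mat(r):
    r=np.array(r,float)
    return r if r.shape==(3,3) else R.from_rotvec(r).as_matrix()
def cloud(name):
    s=arm.observe(); im=arm.get_image(name); z=im["z_map"]
    v,u=np.mgrid[:z.shape[0],:z.shape[1]]
    P=np.stack([(u-im["cx"])/im["fx"]*z,(v-im["cy"])/im["fy"]*z,z],-1)
    if "T_tool_cam" in im:
        T=np.array(im["T_tool_cam"]); P=P@T[:3,:3].T+T[:3,3]
        P=P@R.from_rotvec(s["ee_rot"]).as_matrix().T+np.array(s["position"])
    else: P=P@mat(im["rotation"]).T+np.array(im["xyz"])
    P[z==0]=np.nan
    return im["pixels"],P
E
python3 - <<'E'
from h import *
print(arm.observe())
for n in ("scene","side"):
    px,P=cloud(n); np.savez(n,px=px,P=P); cv2.imwrite(f"pics/{n}0.png",px[...,::-1]); print(n,arm.get_image(n)["xyz"])
E
```

```text
pics
{'clock': 0.0, 'joints': array([-1.39759362,  0.43527724,  0.02497424,  1.57409085, -0.01155333,
        1.13398119, -0.0751226 ]), 'dq': array([ 0.00178666,  0.00095731, -0.00073272, -0.00041449, -0.00083617,
        0.00012827, -0.00065641]), 'joint_efforts': array([-9.93828835e-04, -6.67842221e+01,  9.84621719e-01, -3.14453638e+01,
       -6.04641368e-02,  4.30758926e-02,  1.74804127e-04]), 'position': array([0.17013765, 0.6009042 , 0.24491368]), 'ee_rot': array([-4.31968208e-01, -3.11171976e+00,  2.53297356e-03]), 'force': array([-0.37478509, -0.049287  ,  0.03146731]), 'ft_torque': array([-0.00565221,  0.04520366,  0.00061274]), 'gripper_force': 0.0, 'width': 1.0014781480185728}
scene [1.05837606 0.3566167  1.05112186]
side [-0.27035427 -0.87768624  0.74033423]
```

View pics/scene0.png

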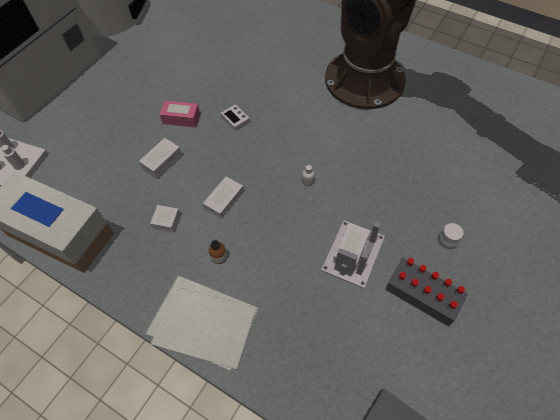

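View pics/side0.png

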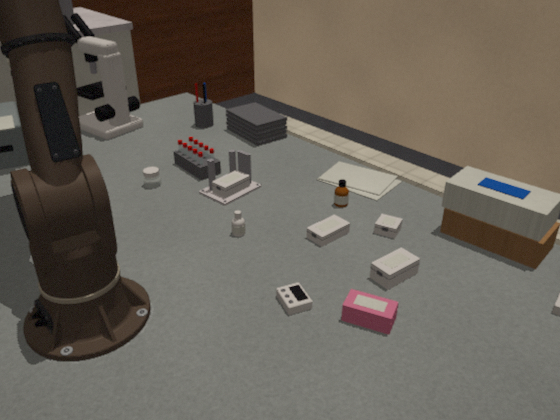

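The scene view shows the pink case at (180,112), the two long white cases at (160,156) and (223,196), the small square case at (165,217), and the stand with the base case at (353,240). The side view shows the long cases at (395,268) and (328,230), with (395,268) looking taller. Next I measure heights to confirm.

```bash
cat >> h.py <<'E'
def rect(pts,res=0.0005):
    q=np.round(pts[:,:2]*1e4).astype(np.float32)
    (cx,cy),(w,h),a=cv2.minAreaRect(q); a=np.radians(a)
    if w<h: w,h=h,w; a+=np.pi/2
    a=(a+np.pi/2)%np.pi-np.pi/2
    return np.round([cx/1e4,cy/1e4,w/1e4,h/1e4,a],4)
E
python3 - <<'E'
from h import *
for n,c in (("scene",dict(A=(160,156),B=(223,196),small=(165,217),pink=(180,112),base=(353,240),timer=(235,116),white=(308,176),amber=(217,251),jar=(452,234),rack=(427,290))),("side",dict(A=(395,266),B=(328,230),small=(388,226),base=(232,183)))):
    d=np.load(n+".npz");P=d["P"];print(n)
    Z=P[...,2]
    for k,(u,v) in c.items():
        z0=np.nanmedian(Z[v-3:v+4,u-3:u+4]); p0=P[v,u]
        m=(abs(Z-z0)<.006)&(np.hypot(P[...,0]-p0[0],P[...,1]-p0[1])<.1)
        _,l=cv2.connectedComponents(m.astype(np.uint8)); m=l==l[v,u] if l[v,u] else m
        print(k,round(float(z0),4),np.round(p0,3),m.sum(),rect(P[m]))
px=np.load("side.npz")["px"][190:340,260:460]
cv2.imwrite("pics/crop.png",cv2.resize(px[...,::-1],None,fx=4,fy=4,interpolation=2))
E
```

```text
scene
A 0.0416 [ 0.579 -0.328  0.043] 663 [ 0.5733 -0.3362  0.1028  0.0609 -0.0573]
B 0.0297 [ 0.591 -0.117  0.029] 750 [ 0.5855 -0.1204  0.1025  0.0582 -0.0304]
small 0.0287 [ 0.716 -0.207  0.029] 459 [ 0.7132 -0.2099  0.058   0.0573  0.3539]
pink 0.0409 [ 0.424 -0.382  0.037] 556 [ 0.4188 -0.3899  0.1011  0.0603 -1.1944]
base 0.0444 [0.542 0.228 0.046] 690 [0.5492 0.23   0.1056 0.0559 0.1122]
timer 0.0214 [ 0.346 -0.246  0.023] 366 [ 0.342  -0.2495  0.0727  0.0571  1.2506]
white 0.0412 [0.432 0.043 0.04 ] 77 [ 0.4255  0.0397  0.0315  0.028  -1.1071]
amber 0.0536 [ 0.734 -0.031  0.053] 90 [ 0.7308 -0.0343  0.0332  0.029  -0.7011]
jar 0.0486 [0.41  0.423 0.051] 285 [0.4001 0.4239 0.0458 0.0451 0.7328]
rack 0.0801 [0.588 0.423 0.085] 41 [ 0.5823  0.4255  0.0142  0.0126 -0.3859]
side
A 0.0407 [ 0.554 -0.352  0.041] 730 [ 0.5737 -0.341   0.1038  0.06   -0.0823]
B 0.0288 [ 0.57  -0.137  0.027] 543 [ 0.5857 -0.1244  0.1057  0.061  -0.0398]
small 0.0278 [ 0.691 -0.229  0.03 ] 304 [ 0.7131 -0.2149  0.0599  0.0569  0.329 ]
base 0.0417 [0.532 0.2   0.043] 460 [0.5552 0.2336 0.1205 0.0817 0.066 ]
```

View pics/crop.png

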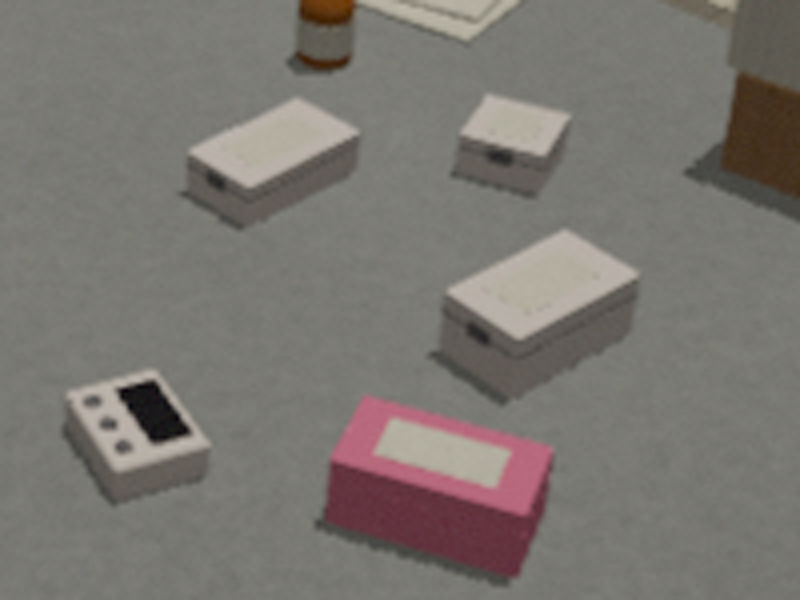

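The tall case is the white one at crop (540,310), scene (160,156): its top is at 41–42 mm and it is 103×60 mm. The flat case is at crop (270,160), scene (223,196), top at 29 mm. The pink one at crop (440,485) has the tall case's shape but is the look-alike. Next I locate the fences and plan the first move.

```bash
cat >> h.py <<'E'
def plan(x,y,z,yaw):
    """tool down, tool x axis at world yaw (mod pi); shift in current tool axes, then turn about tool z"""
    s=arm.observe(); M=R.from_rotvec(s["ee_rot"]).as_matrix()
    t=M.T@(np.array([x,y,z])-s["position"])
    best=None
    cur=np.arctan2(M[1,0],M[0,0])
    d=(yaw-cur+np.pi/2)%np.pi-np.pi/2
    tilt=np.degrees(np.arccos(-M[2,2]))
    print("at",np.round(s["position"],4),"yaw",round(cur,4),"tilt",round(tilt,2),"j7",round(s["joints"][6],2),"| shift",np.round(t,4),"turn z",round(-d,4),"t",round(s["clock"],2))
    tv=R.from_matrix(M.T@np.array([[np.cos(cur+d),np.sin(cur+d),0],[np.sin(cur+d),-np.cos(cur+d),0],[0,0,-1]])).as_rotvec(); print("full turn",np.round(tv,4))
E
python3 - <<'E'
from h import *
for n in("scene","side"):
    P=np.load(n+".npz")["P"]
    m=(P[...,2]>.065)&(P[...,2]<.12)&(abs(P[...,0]-.55)<.12)&(abs(P[...,1]-.23)<.12)
    _,l,st,_=cv2.connectedComponentsWithStats(m.astype(np.uint8))
    for i in range(1,len(st)):
        if st[i,4]>5:
            q=P[l==i]; print(n,st[i],np.round(q.min(0),3),np.round(q.max(0),3)); t=q[q[:,2]>.099]; print("  top",len(t),np.round(t.mean(0),3) if len(t) else 0)
    m=(P[...,2]>.004)&(P[...,2]<.013)&(abs(P[...,0]-.55)<.12)&(abs(P[...,1]-.23)<.12)
    print("plate",rect(P[m]))
print(arm.get_image("wrist")["T_tool_cam"].round(3))
plan(.55,.23,.3,.1)
E
```

```text
scene [372 221   9  15  85] [0.498 0.256 0.065] [0.517 0.272 0.107]
  top 43 [0.508 0.264 0.103]
scene [336 248  22  19 244] [0.6   0.218 0.065] [0.617 0.262 0.107]
  top 112 [0.608 0.24  0.103]
scene [359 251  10  15  92] [0.582 0.266 0.066] [0.599 0.281 0.106]
  top 47 [0.591 0.273 0.103]
plate [0.5474 0.2291 0.2414 0.2304 1.5571]
side [229 150   8  15  89] [0.58  0.257 0.065] [0.603 0.279 0.104]
  top 18 [0.59  0.268 0.101]
side [238 150  13  17 172] [0.598 0.211 0.065] [0.616 0.26  0.105]
  top 38 [0.607 0.234 0.102]
side [208 159   8  15  96] [0.497 0.248 0.065] [0.517 0.27  0.107]
  top 20 [0.505 0.257 0.102]
plate [0.567  0.2653 0.193  0.1757 0.1065]
[[-0.    -0.967 -0.257  0.069]
 [ 1.    -0.    -0.001 -0.001]
 [ 0.001 -0.257  0.967 -0.139]
 [ 0.     0.     0.     1.   ]]
at [0.1702 0.6012 0.2454] yaw 2.8657 tilt 0.04 j7 -0.08 | shift [-0.4666 -0.2537 -0.0544] turn z -0.3759 t 0.25
full turn [-7.000e-04 -1.000e-04 -3.759e-01]
```

The fence tops give the stand's yaw as about 0.108 and its origin near (0.552, 0.234), with the end fence towards +x. I'm moving the wrist camera over it.

Request:
arm_command([
  [[-0.045,-0.025,-0.005,0,0,0],[-0.045,-0.025,-0.005,0,0,0],[-0.045,-0.025,-0.005,0,0,0],[-0.045,-0.025,-0.005,0,0,0],[-0.045,-0.025,-0.005,0,0,0],[-0.045,-0.025,-0.005,0,0,0],[-0.045,-0.025,-0.005,0,0,0],[-0.045,-0.025,-0.005,0,0,0],[-0.045,-0.025,-0.005,0,0,0],[-0.045,-0.025,-0.005,0,0,0]],
], jaw=0.0918)

```text
clock: 1.5
position: [0.5361, 0.237, 0.296]
ee_rot: [0.432, 3.112, 0.0]
force: [0.1, 0.3, -0.3]
width: 0.997
gripper_force: 0.0
```

Request:
arm_command([
  [[0,0,0,0,0,-0.125],[0,0,0,0,0,-0.125],[0,0,0,0,0,-0.126],[0,0,0,0,0,0],[0,0,0,0,0,0]],
])

```text
clock: 2.12
position: [0.5351, 0.2382, 0.2957]
ee_rot: [0.153, -3.138, -0.0]
force: [0.8, 0.3, 0.1]
width: 1.0
gripper_force: 0.0
```

```bash
cat >> h.py <<'E'
def tops(n,zlo,zhi,cx,cy,r=.12,minpx=30):
    px,P=cloud(n) if isinstance(n,str) else n
    m=(P[...,2]>zlo)&(P[...,2]<zhi)&(abs(P[...,0]-cx)<r)&(abs(P[...,1]-cy)<r)
    k,l,st,_=cv2.connectedComponentsWithStats(m.astype(np.uint8))
    for i in range(1,k):
        if st[i,4]>=minpx: q=P[l==i]; print("  ",st[i],"zmed",round(float(np.median(q[:,2])),4),rect(q))
E
python3 - <<'E'
from h import *
plan(.57,-.335,.26,-.07)
c=cloud("wrist"); cv2.imwrite("pics/w1.png",c[0][...,::-1]); np.savez("w1",px=c[0],P=c[1])
print("fence tops");tops(c,.098,.112,.55,.23)
print("base");tops(c,.038,.05,.55,.23)
print("plate");tops(c,.005,.012,.55,.23)
E
```

```text
at [0.5351 0.2382 0.2957] yaw -3.0443 tilt 0.0 j7 1.21 | shift [ 0.0209 -0.5739  0.0357] turn z 0.1673 t 2.12
full turn [ 0.000e+00 -1.000e-04  1.673e-01]
fence tops
   [302 153  15  18 253] zmed 0.1043 [0.5043 0.2625 0.0161 0.0136 0.1443]
   [301 236  15  16 227] zmed 0.1039 [0.5875 0.2715 0.0155 0.0141 0.1153]
   [253 250  43  14 554] zmed 0.104 [ 0.6055  0.2384  0.0434  0.0128 -1.4705]
base
   [ 245  144   51   86 4181] zmed 0.0444 [0.5458 0.2279 0.0997 0.0561 0.117 ]
   [362 176  18  63 425] zmed 0.0447 [ 0.5574  0.3468  0.0747  0.0075 -0.0248]
   [299 219  12   3  34] zmed 0.044 [ 5.8010e-01  2.7110e-01  1.3200e-02  1.1000e-03 -1.4719e+00]
   [256 231  38   5 126] zmed 0.0432 [ 0.5998  0.2377  0.0436  0.0017 -1.4509]
plate
   [ 232  124   92  119 4301] zmed 0.0084 [0.5493 0.2372 0.1498 0.1101 0.1099]
   [357 171  15  58  91] zmed 0.0086 [ 0.5572  0.3446  0.0746  0.004  -0.0899]
```

View pics/w1.png

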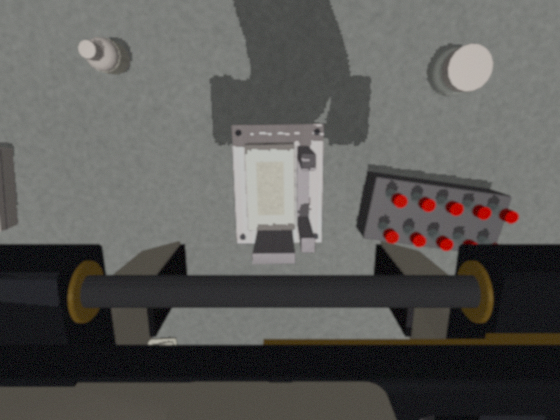

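The wrist view shows the stand, with the base case at (270,187), the side-fence uprights at (307,158) and (307,240), and the end fence at (274,245). That gives a stand origin of (0.5498, 0.2323), yaw 0.109. The base case is at (0.5458, 0.2279), yaw 0.117. Next is the tall case.

Request:
arm_command([
  [[0.004,-0.057,0.003,0,0,0],[0.004,-0.057,0.003,0,0,0],[0.004,-0.057,0.003,0,0,0],[0.004,-0.057,0.003,0,0,0],[0.004,-0.057,0.003,0,0,0],[0.004,-0.057,0.003,0,0,0],[0.004,-0.057,0.003,0,0,0],[0.004,-0.057,0.003,0,0,0],[0.004,-0.057,0.003,0,0,0],[0.004,-0.057,0.003,0,0,0]],
])

```text
clock: 3.42
position: [0.5524, -0.3344, 0.2657]
ee_rot: [-0.156, 3.137, -0.0]
force: [0.6, 0.0, 0.2]
width: 0.998
gripper_force: 0.0
```

Request:
arm_command([
  [[0,0,0,0,0,0.08],[0,0,0,0,0,0.08],[0,0,0,0,0,0],[0,0,0,0,0,0]],
])

```text
clock: 3.92
position: [0.5524, -0.3326, 0.2658]
ee_rot: [0.091, 3.14, 0.0]
force: [-0.0, -1.0, -0.7]
width: 1.001
gripper_force: 0.0
```

Run:
```python
from h import *
plan(.573,-.337,.26,-.07)
c=cloud("wrist"); cv2.imwrite("pics/w2.png",c[0][...,::-1])
print("tall");tops(c,.037,.047,.573,-.337)
print("flat");tops(c,.026,.034,.58,-.12)
```

```text
at [ 0.5524 -0.3326  0.2658] yaw 3.0834 tilt 0.0 j7 2.14 | shift [-0.0208 -0.0032  0.0058] turn z 0.0118 t 3.92
full turn [0.     0.     0.0118]
tall
   [176  90  24  10 125] zmed 0.0422 [ 0.4556 -0.419   0.0233  0.0076 -1.401 ]
   [ 250  154   55   93 4705] zmed 0.0424 [ 0.5713 -0.3384  0.1     0.0561 -0.0951]
flat
   [ 441  153   62   90 4565] zmed 0.0303 [ 0.5841 -0.1229  0.1001  0.0574 -0.0357]
```

```bash
python3 -c "
from h import *
plan(.5713,-.3384,.027,-.095)"
```

```text
at [ 0.5524 -0.3326  0.2658] yaw 3.0832 tilt 0.01 j7 2.14 | shift [-0.0192 -0.0047  0.2388] turn z 0.0366 t 3.98
full turn [-0.      0.0001  0.0366]
```

Request:
arm_command([
  [[-0.0192,-0.0047,0.04,0,0,0.0366],[0,0,0.045,0,0,0],[0,0,0.045,0,0,0],[0,0,0.045,0,0,0],[0,0,0.035,0,0,0],[0,0,0.02,0,0,0],[0,0,0.0088,0,0,0],[0,0,0,0,0,0]],
])

```text
clock: 4.97
position: [0.5715, -0.3389, 0.0273]
ee_rot: [0.151, 3.137, -0.0]
force: [-0.5, 0.5, 0.1]
width: 0.999
gripper_force: 0.0
```

Request:
arm_command([
  [[0,0,0,0,0,0],[0,0,0,0,0,0],[0,0,0,0,0,0],[0,0,0,0,0,0],[0,0,0,0,0,0],[0,0,0,0,0,0]],
], jaw=0.04, newtons=25)

```text
clock: 5.72
position: [0.5713, -0.3387, 0.0271]
ee_rot: [0.151, 3.138, 0.0]
force: [-1.9, 0.3, 4.1]
width: 0.613
gripper_force: 25.0
```

Request:
arm_command([
  [[0,0,-0.01,0,0,0],[0,0,-0.03,0,0,0],[0,0,-0.045,0,0,0],[0,0,-0.045,0,0,0],[0,0,-0.04,0,0,0],[0,0,-0.02,0,0,0]],
])

```text
clock: 6.48
position: [0.5715, -0.3393, 0.2198]
ee_rot: [0.152, 3.135, -0.002]
force: [-0.0, 0.9, -4.1]
width: 0.61
gripper_force: 25.0
```

```bash
python3 -c "
from h import *
plan(.5458,.2279,.215,.117)"
```

```text
at [ 0.5715 -0.3393  0.2198] yaw 3.0448 tilt 0.17 j7 2.12 | shift [0.0804 0.562  0.0039] turn z -0.2138 t 6.47
full turn [-0.0015  0.0025 -0.2138]
```

Request:
arm_command([
  [[0.003,0.021,0,0,0,0],[0.006,0.042,0,0,0,0],[0.007,0.0495,0,0,0,0],[0.008,0.056,0,0,0,0],[0.008,0.056,0,0,0,0],[0.008,0.056,0,0,0,0],[0.008,0.056,0,0,0,0],[0.008,0.056,0,0,0,0],[0.008,0.056,0,0,0,0],[0.008,0.056,0,0,0,0]],
])

```text
clock: 7.72
position: [0.5458, 0.1731, 0.2157]
ee_rot: [-0.149, -3.136, 0.001]
force: [1.2, -0.0, -2.9]
width: 0.611
gripper_force: 25.0
```

Request:
arm_command([
  [[0.005,0.035,0,0,0,-0.02],[0.003,0.018,0,0,0,-0.06],[0,0,0,0,0,-0.07],[0,0,0,0,0,-0.0638],[0,0,0,0,0,0],[0,0,0,0,0,0]],
])

```text
clock: 8.48
position: [0.5446, 0.2232, 0.2166]
ee_rot: [0.182, -3.136, 0.001]
force: [-0.9, -0.1, -2.0]
width: 0.608
gripper_force: 25.0
```

Run:
```python
from h import *
plan(.5458,.2279,.0715,.117)
c=cloud("wrist"); cv2.imwrite("pics/w3.png",c[0][...,::-1])
p=arm.observe()["position"]; print("held");tops(c,p[2]+.010,p[2]+.022,.5458,.2279)
print("base");tops(c,.038,.05,.5458,.2279)
```

```text
at [0.5446 0.2232 0.2166] yaw -3.0257 tilt 0.04 j7 1.31 | shift [-0.0018  0.0046  0.1451] turn z -0.0011 t 8.47
full turn [-0.0003 -0.0006 -0.0011]
held
   [  171   172   220   103 15758] zmed 0.232 [ 0.5152  0.2195  0.0875  0.04   -1.4544]
   [ 206  308  150   31 4373] zmed 0.232 [ 0.5543  0.2241  0.0566  0.0187 -1.4526]
base
   [ 255  141   63   20 1178] zmed 0.0443 [ 0.5042  0.2234  0.0555  0.0165 -1.451 ]
   [321 147  16  14  44] zmed 0.0415 [ 0.4996  0.2589  0.0177  0.0084 -0.7614]
   [399 184  21  60 414] zmed 0.0442 [ 0.5503  0.3462  0.0596  0.005  -0.037 ]
```

View pics/w3.png

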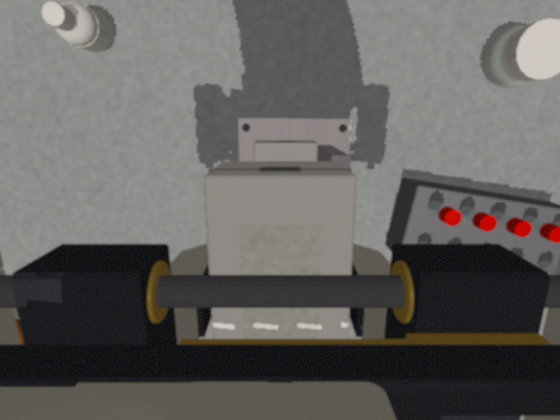

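The held tall case is centred in the fingers, its near edge at row 172, within about 1 mm of the TCP. The base edge at (285,150) lies below it and parallel. I'm descending.

Request:
arm_command([
  [[-0.0015,0.0046,0.01,0,0,-0.001],[0,0,0.025,0,0,0],[0,0,0.03,0,0,0],[0,0,0.03,0,0,0],[0,0,0.02,0,0,0],[0,0,0.012,0,0,0],[0,0,0.008,0,0,0],[0,0,0.005,0,0,0],[0,0,0,0,0,0],[0,0,0,0,0,0]],
])

```text
clock: 9.78
position: [0.5462, 0.2288, 0.0775]
ee_rot: [-0.186, 3.135, 0.001]
force: [0.4, 0.1, -2.2]
width: 0.607
gripper_force: 25.0
```

```bash
python3 -c "
from h import *
plan(.5458,.2279,.0708,.117)"
```

```text
at [0.5462 0.2288 0.0775] yaw -3.0234 tilt 0.06 j7 1.35 | shift [ 0.0005 -0.0008  0.0067] turn z 0.0012 t 9.78
full turn [0.0004 0.001  0.0012]
```

Request:
arm_command([
  [[0.0004,-0.0008,0.003,0,0,0],[0,0,0.002,0,0,0],[0,0,0.0015,0,0,0],[0,0,0.0005,0,0,0],[0,0,0,0,0,0]],
])

```text
clock: 10.4
position: [0.5455, 0.2277, 0.0711]
ee_rot: [-0.186, 3.136, 0.001]
force: [-5.9, -1.4, 11.8]
width: 0.606
gripper_force: 25.0
```

Contact made; releasing.

Request:
arm_command([
  [[0,0,-0.0003,0,0,0],[0,0,0,0,0,0],[0,0,0,0,0,0],[0,0,0,0,0,0],[0,0,0,0,0,0]],
], jaw=0.0918)

```text
clock: 11.02
position: [0.5455, 0.2278, 0.0702]
ee_rot: [0.186, -3.136, 0.0]
force: [0.7, -0.1, -0.2]
width: 0.997
gripper_force: 0.0
```

Request:
arm_command([
  [[0,0,-0.01,0,0,0],[0,0,-0.03,0,0,0],[0,0,-0.045,0,0,0],[0,0,-0.05,0,0,0],[0.02,0,-0.04,0,0,0],[0,0,-0.03,0,0,0],[0,0,0,0,0,0]],
])

```text
clock: 11.9
position: [0.5268, 0.2258, 0.2786]
ee_rot: [-0.185, 3.131, 0.004]
force: [-0.6, 0.2, -0.6]
width: 1.0
gripper_force: 0.0
```

Run:
```python
from h import *
c=cloud("wrist"); cv2.imwrite("pics/w4.png",c[0][...,::-1])
print("tall");tops(c,.08,.092,.5458,.2279)
print("base");tops(c,.038,.05,.5458,.2279)
print("fence");tops(c,.098,.112,.55,.23)
plan(.562,-.1229,.26,-.036)
```

```text
tall
   [ 251  157   58   99 5564] zmed 0.0864 [0.5457 0.2278 0.1005 0.056  0.1209]
   [313 162  15  17  41] zmed 0.0852 [ 0.5014  0.258   0.0195  0.0091 -0.5994]
   [310 243  15  15  72] zmed 0.0861 [ 0.5844  0.2675  0.0194  0.0094 -0.657 ]
   [262 258  43   5 202] zmed 0.0866 [ 0.5999  0.2377  0.0438  0.0018 -1.4622]
base
   [255 153  51   1  51] zmed 0.0474 [ 4.9590e-01  2.2230e-01  5.2900e-02  4.0000e-04 -1.4523e+00]
   [310 157  13  10  33] zmed 0.0475 [ 0.4982  0.2592  0.0151  0.0068 -0.8744]
   [373 188  19  64 328] zmed 0.0443 [ 0.5573  0.3462  0.0742  0.0055 -0.0459]
   [308 230  12   5  40] zmed 0.0435 [ 5.8010e-01  2.7070e-01  1.3200e-02  1.2000e-03 -1.4438e+00]
fence
   [315 165  16  18 286] zmed 0.1042 [0.5041 0.2621 0.0154 0.0138 0.1419]
   [312 250  15  18 258] zmed 0.104 [0.5875 0.2713 0.0168 0.0139 0.1465]
   [261 265  45  10 439] zmed 0.1039 [ 0.6033  0.238   0.0437  0.0086 -1.4411]
at [0.5261 0.2255 0.2768] yaw -3.0233 tilt 0.17 j7 1.28 | shift [ 0.0055 -0.3503  0.0163] turn z 0.1543 t 11.95
full turn [0.0014 0.0025 0.1543]
```

Tall case placed at (0.5457, 0.2278), yaw 0.12, nearly dead on the base. Now the flat case.

Request:
arm_command([
  [[0.001,-0.03,0.002,0,0,0],[0.001,-0.05,0.003,0,0,0],[0.001,-0.055,0.003,0,0,0],[0.001,-0.055,0.003,0,0,0],[0.001,-0.055,0.003,0,0,0],[0.0005,-0.055,0.002,0,0,0],[0,-0.035,0,0,0,0],[0,-0.015,0,0,0,0.08],[0,0,0,0,0,0.0743],[0,0,0,0,0,0]],
])

```text
clock: 13.2
position: [0.561, -0.1229, 0.2582]
ee_rot: [-0.057, -3.139, -0.0]
force: [0.2, -0.3, 1.0]
width: 1.002
gripper_force: 0.0
```

Run:
```python
from h import *
c=cloud("wrist"); cv2.imwrite("pics/w5.png",c[0][...,::-1])
print("flat");tops(c,.026,.034,.58,-.12)
plan(.5841,-.1229,.0235,-.036)
```

```text
flat
   [ 255  158   53   90 4553] zmed 0.0304 [ 0.5836 -0.1224  0.0998  0.056  -0.0307]
at [ 0.5611 -0.1226  0.2584] yaw 3.1073 tilt 0.09 j7 1.81 | shift [-0.0234  0.0005  0.2349] turn z 0.0018 t 13.25
full turn [ 0.     -0.0016  0.0018]
```

Request:
arm_command([
  [[-0.0226,0.0003,0.04,0,0,-0.003],[0,0,0.045,0,0,0],[0,0,0.045,0,0,0],[0,0,0.045,0,0,0],[0,0,0.035,0,0,0],[0,0,0.017,0,0,0],[0,0,0.0078,0,0,0],[0,0,0,0,0,0]],
])

```text
clock: 14.25
position: [0.5845, -0.1234, 0.0249]
ee_rot: [0.051, 3.141, -0.0]
force: [-0.4, 0.5, -0.1]
width: 1.002
gripper_force: 0.0
```

Request:
arm_command([
  [[0,0,0,0,0,0],[0,0,0,0,0,0],[0,0,0,0,0,0],[0,0,0,0,0,0],[0,0,0,0,0,0],[0,0,0,0,0,0]],
], jaw=0.04, newtons=25)

```text
clock: 15.0
position: [0.5842, -0.1232, 0.0246]
ee_rot: [0.052, 3.141, 0.0]
force: [-0.8, 0.7, 4.7]
width: 0.609
gripper_force: 25.0
```

Request:
arm_command([
  [[0,0,-0.01,0,0,0],[0,0,-0.03,0,0,0],[0,0,-0.045,0,0,0],[0,0,-0.045,0,0,0],[0,0,-0.04,0,0,0],[0,0,-0.02,0,0,0],[0,0,0,0,0,0]],
])

```text
clock: 15.88
position: [0.5848, -0.1236, 0.2161]
ee_rot: [0.052, 3.138, -0.0]
force: [0.7, -0.7, -2.7]
width: 0.608
gripper_force: 25.0
```

```bash
python3 -c "
from h import *
plan(.5458,.2279,.215,.109)"
```

```text
at [ 0.5848 -0.1236  0.2161] yaw 3.1085 tilt 0.18 j7 1.84 | shift [0.0506 0.3501 0.0009] turn z -0.1421 t 15.88
full turn [-0.0004  0.0031 -0.1421]
```

Request:
arm_command([
  [[0.003,0.02,0,0,0,0],[0.006,0.04,0,0,0,0],[0.008,0.055,0,0,0,0],[0.008,0.055,0,0,0,0],[0.008,0.055,0,0,0,0],[0.007,0.05,0,0,0,0],[0.006,0.04,0,0,0,0],[0.0046,0.0351,0,0,0,-0.05],[0,0,0,0,0,-0.0921],[0,0,0,0,0,0]],
])

```text
clock: 17.12
position: [0.5435, 0.2293, 0.2129]
ee_rot: [0.173, -3.134, 0.001]
force: [0.4, -0.3, -2.0]
width: 0.608
gripper_force: 25.0
```

Request:
arm_command([
  [[0,0,0,0,0,0],[0,0,0,0,0,0]],
])

```text
clock: 17.38
position: [0.5449, 0.2278, 0.2142]
ee_rot: [0.168, -3.137, 0.0]
force: [-0.5, -0.3, -1.9]
width: 0.608
gripper_force: 25.0
```

Run:
```python
from h import *
plan(.5458,.2279,.118,.109)
c=cloud("wrist"); cv2.imwrite("pics/w6.png",c[0][...,::-1])
p=arm.observe()["position"]; P=c[1]
m=abs(P[...,2]-p[2]-.006)<.006
ex=np.array([np.cos(.109),np.sin(.109)]); d=(P[...,:2]-p[:2])
a=d@ex; b=d@np.array([-ex[1],ex[0]])
q=m&(abs(b)<.024)&(a<-.03); print("near edge rel TCP along x",np.nanpercentile(a[q],[.5,2]),"z",np.nanmedian(P[...,2][q])-p[2])
k=m&(a<-.046); 
# edge slope
bs=np.linspace(-.022,.022,12); e=[np.nanmin(a[q&(abs(b-t)<.002)]) for t in bs]; print("edge slope",np.polyfit(bs,e,1))
```

```text
at [0.5449 0.2278 0.2142] yaw -3.0345 tilt 0.03 j7 1.32 | shift [-0.0009  0.      0.0962] turn z -0.0019 t 17.38
full turn [-0.0002 -0.0004 -0.0019]
near edge rel TCP along x [-0.05016024 -0.04988298] z 0.0056434877278220275
edge slope [ 0.00033607 -0.05011879]
```

Request:
arm_command([
  [[-0.0009,0,0.02,0,0,-0.002],[0,0,0.03,0,0,0],[0,0,0.025,0,0,0],[0,0,0.015,0,0,0],[0,0,0.008,0,0,0],[0,0,0.002,0,0,0],[0,0,0,0,0,0],[0,0,0,0,0,0]],
])

```text
clock: 18.42
position: [0.5464, 0.2286, 0.1151]
ee_rot: [-0.174, 3.136, 0.001]
force: [-0.5, -0.2, -2.1]
width: 0.606
gripper_force: 25.0
```

```bash
python3 -c "
from h import *
plan(.5498,.2323,.1104,.109);print(arm.observe()['force'])"
```

```text
at [0.5464 0.2286 0.1151] yaw -3.0304 tilt 0.07 j7 1.36 | shift [-0.0038  0.0033  0.0047] turn z 0.0022 t 18.43
full turn [0.0005 0.0011 0.0022]
[-0.50923264 -0.18176235 -2.05270905]
```

Request:
arm_command([
  [[0,0,0.002,0,0,0.002],[0,0,0.0015,0,0,0],[0,0,0.0007,0,0,0],[0,0,0,0,0,0]],
])

```text
clock: 18.92
position: [0.546, 0.2284, 0.1106]
ee_rot: [-0.171, 3.137, 0.0]
force: [-2.9, -1.2, 5.4]
width: 0.611
gripper_force: 25.0
```

Request:
arm_command([
  [[0,0,0.0005,0,0,0],[0,0,0,0,0,0]],
])

```text
clock: 19.18
position: [0.546, 0.2284, 0.1106]
ee_rot: [-0.171, 3.137, 0.001]
force: [-4.0, -1.5, 10.6]
width: 0.608
gripper_force: 25.0
```

Resting on the tall case. I'll take most of the load off and slide toward the corner.

Request:
arm_command([
  [[0,0,-0.0011,0,0,0],[-0.001,0.001,0,0,0,0],[-0.001,0.001,0,0,0,0],[-0.0007,0.0007,0,0,0,0],[0,0,0,0,0,0]],
])

```text
clock: 19.8
position: [0.5484, 0.2315, 0.1107]
ee_rot: [-0.172, 3.137, 0.0]
force: [0.1, -0.2, -2.5]
width: 0.609
gripper_force: 25.0
```

Request:
arm_command([
  [[-0.0005,0.0005,0,0,0,0],[0,0,0,0,0,0]],
])

```text
clock: 20.05
position: [0.5488, 0.2319, 0.1108]
ee_rot: [0.171, -3.137, 0.0]
force: [0.6, -0.3, -0.7]
width: 0.607
gripper_force: 25.0
```

Request:
arm_command([
  [[-0.0005,0.0005,0,0,0,0],[0,0,0,0,0,0]],
])

```text
clock: 20.3
position: [0.5491, 0.232, 0.1107]
ee_rot: [0.171, -3.136, 0.001]
force: [-1.7, -2.2, -1.6]
width: 0.611
gripper_force: 25.0
```

Request:
arm_command([
  [[-0.0005,0.0005,0,0,0,0],[0,0,0,0,0,0]],
])

```text
clock: 20.55
position: [0.5492, 0.2321, 0.1107]
ee_rot: [0.171, -3.136, 0.002]
force: [-3.2, -4.1, 0.6]
width: 0.605
gripper_force: 25.0
```

Request:
arm_command([
  [[-0.0004,0.0004,0,0,0,0],[0,0,0,0,0,0]],
])

```text
clock: 20.8
position: [0.5491, 0.2321, 0.1107]
ee_rot: [0.17, -3.135, 0.003]
force: [-4.0, -5.9, 3.4]
width: 0.607
gripper_force: 25.0
```

```bash
python3 -c "
from h import *
plan(.5498,.2323,.1104,.109);s=arm.observe();F=s['force'];c,q=np.cos(.109),np.sin(.109)
print('stand F',F[0]*c+F[1]*q,-F[0]*q+F[1]*c,F[2],s['ft_torque'])"
```

```text
at [0.5491 0.2321 0.1107] yaw -3.0331 tilt 0.16 j7 1.36 | shift [-0.0007  0.0001  0.0003] turn z -0.0005 t 20.8
full turn [-0.0015 -0.0023 -0.0005]
stand F -4.636402798925795 -5.398051493361501 3.438372646022496 [-1.12810845  0.93231249  0.13477469]
```

Request:
arm_command([
  [[0,-0.001,0,0,0,0],[-0.0008,0,0,0,0,0],[0,0,0,0,0,0]],
])

```text
clock: 21.18
position: [0.5503, 0.2322, 0.1108]
ee_rot: [0.171, -3.135, 0.001]
force: [-4.5, -3.9, 1.2]
width: 0.609
gripper_force: 25.0
```

Request:
arm_command([
  [[-0.0008,0,0,0,0,0],[0,0,0,0,0,0]],
])

```text
clock: 21.42
position: [0.5503, 0.2321, 0.1107]
ee_rot: [0.171, -3.134, 0.001]
force: [-7.7, -4.8, 4.0]
width: 0.61
gripper_force: 25.0
```

It moved 1.2 mm to the end fence, so friction had been holding it. Next I press a little more on both.

Request:
arm_command([
  [[-0.0008,0.0008,0,0,0,0],[0,0,0,0,0,0]],
])

```text
clock: 21.68
position: [0.5503, 0.2322, 0.1107]
ee_rot: [0.17, -3.132, 0.003]
force: [-10.2, -6.2, 7.7]
width: 0.613
gripper_force: 25.0
```

Request:
arm_command([
  [[-0.0006,0.0008,0,0,0,0],[0,0,0,0,0,0],[0,0,0,0,0,0]],
])

```text
clock: 22.05
position: [0.5504, 0.2323, 0.1107]
ee_rot: [0.17, -3.131, 0.004]
force: [-12.3, -9.0, 10.8]
width: 0.609
gripper_force: 25.0
```

```bash
cat > f.py <<'E'
from h import *
plan(.5498,.2323,.1104,.109);s=arm.observe();F=s['force'];c,q=np.cos(.109),np.sin(.109)
print('stand F',F[0]*c+F[1]*q,-F[0]*q+F[1]*c,F[2],s['ft_torque'],s['gripper_force'],s['width'])
E
python3 f.py
python3 - <<'E'
from h import *
for n in ("scene","wrist"):
    c=cloud(n); print(n); tops(c,.11,.122,.55,.23); tops(c,.098,.1085,.55,.23)
    p=c[0]; cv2.imwrite(f"pics/end_{n}.png",p[...,::-1])
E
```

```text
at [0.5504 0.2323 0.1107] yaw -3.0334 tilt 0.35 j7 1.36 | shift [0.0006 0.0001 0.0003] turn z -0.0008 t 22.05
full turn [-0.0022 -0.0058 -0.0008]
stand F -13.165155149798311 -7.663300161160505 10.797529578240878 [-1.76188066  2.52010948  0.03389946] 25.00192701816559 0.6094351250878992
scene
   [347 221  24  11  72] zmed 0.1161 [ 0.539   0.2315  0.0538  0.0089 -1.4779]
   [338 227  31  28 538] zmed 0.1156 [ 0.5782  0.2333  0.0635  0.0517 -1.4842]
   [337 246  32  15 196] zmed 0.1038 [ 0.6029  0.2486  0.0702  0.0245 -1.2312]
wrist
   [  171   166   220   109 15880] zmed 0.1165 [ 0.5227  0.2293  0.0903  0.0453 -1.4734]
   [ 216  308  129   31 3924] zmed 0.1165 [ 0.5675  0.234   0.056   0.0168 -1.4611]
   [ 212  163  168   39 1442] zmed 0.1044 [ 0.5071  0.2341  0.0704  0.016  -1.4848]
   [180 245  34  13 222] zmed 0.1046 [ 0.5427  0.1942  0.0146  0.0022 -1.5567]
   [348 245  33  13 226] zmed 0.1042 [ 0.5347  0.2673  0.0144  0.0022 -1.3748]
   [344 331  18   8  92] zmed 0.1012 [ 5.8040e-01  2.7060e-01  8.4000e-03  1.5000e-03 -1.5351e+00]
```

View pics/end_wrist.png

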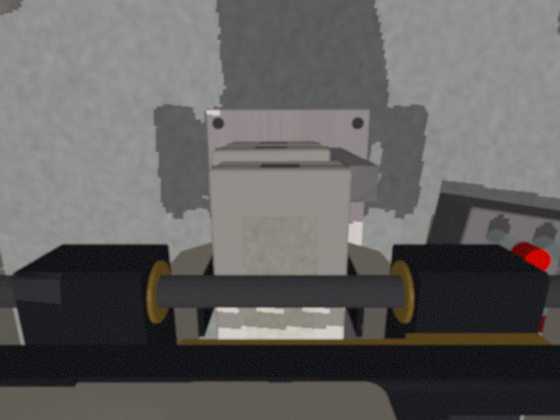

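The flat case is gripped and square in the corner: near edge at row 166, the side upright at (360,175) touching its right side, and the tall and base edges showing behind. The downward load has grown, so I'll lift a hair, firm up y with x relaxed, then re-press x.

Request:
arm_command([
  [[0,0,-0.0008,0,0,0],[0.0012,0,0,0,0,0],[0,0.0008,0,0,0,0],[0,0.0008,0,0,0,0],[0,0,0,0,0,0]],
])

```text
clock: 22.78
position: [0.5503, 0.2323, 0.1108]
ee_rot: [0.168, -3.133, 0.007]
force: [-6.0, -11.9, 0.9]
width: 0.607
gripper_force: 25.0
```

```bash
python3 f.py
```

```text
at [0.5503 0.2323 0.1108] yaw -3.0343 tilt 0.34 j7 1.36 | shift [0.0005 0.0001 0.0004] turn z -0.0017 t 22.77
full turn [-0.0042 -0.0042 -0.0017]
stand F -7.247262351333519 -11.18561168501765 0.9190795570405812 [-2.35436328  1.10232608  0.20198929] 25.005252063274384 0.6072959618177259
```

Request:
arm_command([
  [[-0.0007,0,0,0,0,0],[-0.0007,0,0,0,0,0],[0,0,0,0,0,0],[0,0,0,0,0,0]],
])

```text
clock: 23.28
position: [0.5503, 0.2323, 0.1108]
ee_rot: [0.168, -3.131, 0.007]
force: [-10.6, -12.8, 5.0]
width: 0.606
gripper_force: 25.0
```

```bash
python3 f.py
```

```text
at [0.5503 0.2323 0.1108] yaw -3.0341 tilt 0.46 j7 1.36 | shift [0.0005 0.0001 0.0004] turn z -0.0015 t 23.27
full turn [-0.0043 -0.0067 -0.0015]
stand F -11.958760991896781 -11.549897868191696 5.030280642586013 [-2.4599988   2.14229012  0.17438624] 25.005241334438324 0.6055172608060752
```

Request:
arm_command([
  [[-0.0007,0,-0.0005,0,0,0],[-0.0005,0.0005,0,0,0,0],[0,0,0,0,0,0],[0,0,0,0,0,0],[0,0,0,0,0,0],[0,0,0,0,0,0]],
])

```text
clock: 24.02
position: [0.5504, 0.2323, 0.1108]
ee_rot: [0.168, -3.128, 0.009]
force: [-13.5, -14.2, 5.4]
width: 0.607
gripper_force: 25.0
```

```bash
python3 f.py
python3 - <<'E'
from h import *
for n in ("side","scene"):
    c=cloud(n)
    if n=="side": cv2.imwrite("pics/end_side.png",cv2.resize(c[0][130:220,160:290,::-1],None,fx=5,fy=5,interpolation=2))
c=cloud("wrist"); p=arm.observe()["position"]; P=c[1]
ex=np.array([np.cos(.109),np.sin(.109)]); ey=np.array([-ex[1],ex[0]]); d=P[...,:2]-[.5498,.2323]; a=d@ex;b=d@ey
for nm,z in(("flat",.1165),("tall",.086)):
    q=(abs(P[...,2]-z)<.004)&(abs(b)<.024)&(a<-.03)&(a>-.07)
    bs=np.linspace(-.022,.022,12); e=[np.nanmin(a[q&(abs(b-t)<.002)]) for t in bs]; print(nm,np.polyfit(bs,e,1), np.nanmedian(P[...,2][q]))
E
```

```text
at [0.5504 0.2323 0.1108] yaw -3.0344 tilt 0.59 j7 1.36 | shift [0.0006 0.0001 0.0004] turn z -0.0018 t 24.02
full turn [-0.0051 -0.009  -0.0018]
stand F -14.97248432490144 -12.617806218838911 5.446384737072322 [-2.73332203  2.68782132  0.11623779] 25.004653930664062 0.6068980397563524
flat [ 0.00105232 -0.04949498] 0.11657740110678394
tall [-0.0090598  -0.05437406] 0.08626762686587731
```

View pics/end_side.png

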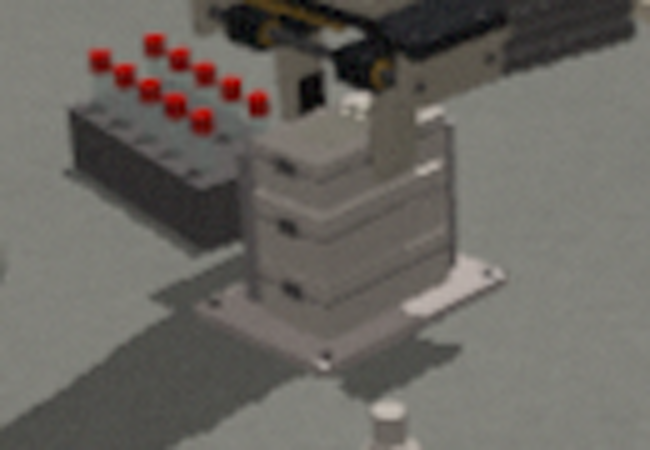

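The side view shows the three cases stacked squarely (column about x 255–450, y 130–310), with the flat case flush between the uprights and the tall case not dragged. The flat case reads 0.5 mm from nominal in x and holds about 15 N and 13 N. Handing in.

```bash
python3 -c "
from cell import arm
print(arm.sign_off())"
```

```text
the job is handed in; nothing more can be done
None
```

I handed the job in with the tall case on the base case and released, and the flat case on top, held into the corner with about 15 N toward the end fence and 13 N toward the side fence; sign-off gave no verdict.

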